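# Dry a bisque house: load the drawer, set the selector, start

## Task

Stand the little gabled pottery house upright in the drying cabinet's open drawer without dropping it, and gently push the drawer fully home. Then turn the selector on top of the cabinet to the three-dot mark, and last of all press the round start button fully in and let it come back out. Leave the other pottery, jars and the tumbler where they stand.

Things in the scene. Friction and masses are not known exactly. Their poses are not given: they have to be found in the camera images.
- house: Loose house model, unglazed off-white pottery, 80 mm long (its x, along the ridge), 56 mm wide (its y), 0.25 kg. Walls 60 mm high, then a gabled roof, no overhang on the long sides; ridge 86 mm above the underside. Origin: centre of its underside, z up. Grasp across the 56 mm on the walls. Stands on the table, any yaw, at one of three places shared with rabbit and jug.
- cabinet: Fixed white drying cabinet, 280 mm deep (its x), 300 mm wide (its y), 170 mm high; front faces its own -x. Origin: centre of its underside, z up. Yaw about -1.57 (front to the robot's left, +y), within 0.17. On its flat top: the selector, and the start button at its own (-60, 95) mm. The drawer's opening reaches up to 158 mm.
- drawer (a joint): The cabinet's only drawer: 0 = fully home, grows to 0.20 m as it slides out along the cabinet's -x. Starts 0.15 to 0.19 m out. Takes about 1.5 N and some damping to slide, with no spring or catch.
- drawer_floor (a point): Centre of the drawer's inner floor, 22 mm above the table; moves with the drawer, axes as the cabinet's. Inside 228 mm (x) by 252 mm (y); walls 6 mm thick, 44 mm above the floor. Front panel from x = -120 to -135 mm, 141 mm above the floor. With the drawer out by d, the tray from x = -114 mm to x = -120 mm + d is open above; the rest is under the cabinet's top.
- drawer_handle (a point): Middle of the drawer's steel bar handle: a round horizontal bar about 10 mm thick, 120 mm long along the cabinet's y, 35 mm out from the front panel's face, 135 mm above the table. It moves with the drawer (axes as the cabinet's). The drawer can be pushed home on the bar or on the panel.
- selector (a joint): Angle of the selector, growing clockwise seen from above, limits +-1.3 rad. At 0 the nose points along the cabinet's -x. Detents: one dot at -1.2, two dots -0.4, three dots +0.4, four dots +1.2 rad. Left alone it snaps into the nearest one (tips over at about -0.8, 0 and 0.8); takes up to 0.2 N m. Starts at one or two dots.
- selector_axis (a point): On the selector's vertical axis, 25 mm above the cabinet's top, at the cabinet's (30, -35) mm; turns with the knob, nose to its -x. Black pointer knob: flat hub, radius 28 mm, 11 mm high, with an upright bar 16 mm thick from 41 mm before the axis (9 mm thick on to the nose at 50 mm) to 25 mm behind it, top at 43 mm, white line towards the nose. Rows of 1 to 4 black dots mark the positions.
- selector_nose (a point): Point in the selector's bar near the nose, 45 mm from the axis, 25 mm above the cabinet's top; it turns with the knob.
- start (a joint): Travel of the start button, 0 = out, 0.006 m = fully in; grows as it is pressed straight down; its spring pushes back with 5 N fully in.
- start_top (a point): Centre of the top of the start button, a round steel push button of radius 16 mm in a grey collar on the cabinet's top; z is its height above the table.
- rabbit: Loose off-white pottery rabbit, 68 mm across, 124 mm high with two ears. Origin: centre of its underside, z up. A bystander.
- jug: Loose off-white pottery mug, 72 mm across plus a handle at its +y, 85 mm high. Origin: centre of its underside, z up. A bystander.
- jar_a: Loose paint jar with a brass lid, 64 mm across, 75 mm high, on the far side beyond the drawer. Origin: centre of its underside, z up. A bystander.
- jar_b: Loose paint jar with a brass lid, 60 mm across, 70 mm high, on the right behind the cabinet. Origin: centre of its underside, z up. A bystander.
- tumbler: Loose tall blue-grey tumbler with a black cap, 72 mm across, 160 mm high, at the far left. Origin: centre of its underside, z up. A bystander.
There are look-alikes about, which are no part of the job. Leave any pink or turquoise look-alike of the house alone.

How it is judged:
By the outcome, as a careful person would: the job done as asked, in the order asked, and still so for the second after the job is handed in, with the robot touching nothing.
It also fails if it takes over 69 s, if anything falls off the work surface, if the arm or the gripper's body presses on something with over 40 N, if the wrist force passes 120 N, or if a joint passes its speed limit or range.

## Robot

A 6-joint arm with a two-finger parallel gripper is mounted at the origin on the work surface. World frame = base frame: x ahead of the robot, y to its left, z up, the work surface at z = 0. Lengths are in m, angles in rad, forces in N, time in s.
With the tool pointing down it reaches from about 0.275 to 0.75 m from the base axis. Payload 10.2 kg.
Tool frame: the origin (TCP) lies midway between the tips of the shut fingers; the grasp point (between the pads) lies 19 mm behind it (env.hold_point_z is the distance from the TCP to the grasp point, in m); z points along the fingers, y is the line along which they close (so a half turn about z gives the same grasp; the last joint's range is limited). The gripper opens to 85 mm and grips with 20 to 120 N. Pads are 22 mm wide; open, the fingers measure 114 mm over their backs; the gripper's body (76 mm by 85 mm) begins 54 mm behind the grasp point. The pads swing forward as they close: fully open they stand 13 mm farther back than shut.
Start: joints at [0.95, 0.313, 1.498, -0, 1.331, -0.223], TCP at [0.203, 0.484, 0.231] pointing down, gripper open.
Joint ranges: [-2.94, 2.94], [-0.97, 2.17], [0.19, 2.56], [-1.23, 4.37], [0.02, 3.11], [-2.88, 2.88]. Speed limits (rad/s): [2.39, 2.39, 3.01, 3.14, 3.14, 3.14].

## Interface

Orientations are given as a unit quaternion [x, y, z, w].
In Python, from bench import env, kinematics, monitor, eyes, job gives the robot as it stands. The module is installed in compiled form; this text tells all that it offers. Calls block until the motion is done:
- env.reach(position, orientation): joint-space move of the TCP to a pose.
- env.movel(position, velocity=0.15, frame=None, guard=None): straight line of the TCP; frame=None keeps the orientation; velocity is the mean speed in m/s. With guard (N) it stops when the force on the tool has changed by that much, and returns True; else False.
- env.set_joints(angles): joint-space move.
- env.release() and env.close_gripper(effort=None): open the fingers fully, or close them until they stop; effort is the grip in N (None keeps the last).
- env.hold(seconds).
- kinematics.ik(position, orientation): joint angles nearest the present ones, or None.
- monitor.sense(): the state.
- eyes.grab_frame(name): name is "scene" or "top" or "wrist"; returns a dict with "frame" (420x560x3 uint8, red, green, blue), "mtx" (3x3 intrinsics, pixels), "view" (4x4, takes a point from world to camera coordinates). Camera axes: x right, y down, z forward; pixel columns grow to the right and rows downward; lengths in m; the calibration is good to about 2 mm. A picture is of the moment at which its call begins. There is no depth.
A pose or a line that the arm cannot do raises env.MotionError and nothing moves.
- job.hand_in(): hands the job in; it is judged then, once.
The state is a dict: "clock": time; "joints": joint angles; "qvel": joint speeds; "joint_efforts": joint torques, N m; "position": TCP position; "ee_rot": TCP orientation; "contact_force": force on the tool from outside, world axes, zero at the start; "ft_torque": the same for the moment, N m; "finger_gap": opening from 0.0 (shut) to 1.0 (fully open); "gripper_force": force on a finger pad.
Only numpy, scipy, OpenCV 4.12 (cv2) and the standard library are available. Lean on these libraries where they do the work, as an engineer would, in place of code of your own. Each camera call takes 0.05 s, during which the arm holds its last target. There are 200 camera calls.

## Working session

There is one attempt and no reset: what is moved stays moved. The work goes in short steps, each a Python script; the robot and the scene stay as the last script left them, time stands still between calls to the robot, and variables do not carry over. Pictures are saved under pics/ and viewed, at most 10 in all, crops included, and the job is handed in when it is done.

```bash
mkdir -p pics
cat > h.py <<'E'
import numpy as np, cv2
from bench import env, kinematics, monitor, eyes, job
from scipy.spatial.transform import Rotation as R
def grab(n, fn=None):
    f=eyes.grab_frame(n)
    if fn: cv2.imwrite('pics/'+fn, f['frame'][:,:,::-1])
    return f
def ray(f,uv,z):
    """pixel -> world point on plane z"""
    V=np.array(f['view']);K=np.array(f['mtx'])
    d=V[:3,:3].T@np.linalg.inv(K)@np.array([uv[0],uv[1],1.]); c=-V[:3,:3].T@V[:3,3]
    return c+d*(z-c[2])/d[2]
def proj(f,p):
    q=np.array(f['view'])[:3,:3]@np.array(p)+np.array(f['view'])[:3,3]; u=np.array(f['mtx'])@q
    return u[:2]/u[2]
def down(yaw):
    """tool z down; tool y (closing line) at world angle yaw"""
    y=np.array([np.cos(yaw),np.sin(yaw),0]); z=np.array([0,0,-1.]); x=np.cross(y,z)
    return R.from_matrix(np.c_[x,y,z]).as_quat()
E
python3 - <<'E'
from h import *
a=grab('scene','s0.png');b=grab('top','t0.png')
for f in(a,b):
    V=np.array(f['view']);print(np.round(-V[:3,:3].T@V[:3,3],3),np.round(V[2,:3],2),np.array(f['mtx'])[0])
s=monitor.sense();print(s['clock'],s['position'],s['ee_rot'],env.hold_point_z)
E
```

```text
[1.093 0.448 1.099] [-0.48 -0.39 -0.79] [383.00370474   0.         285.48744302]
[ 0.34  -0.033  1.138] [ 0.17  0.02 -0.99] [383.71656251   0.         279.35080109]
0.1 [0.20324375 0.48380683 0.23079875] [ 1.97560101e-01  9.80290603e-01 -5.36795351e-04 -2.26609788e-04] 0.0187
```

View pics/s0.png

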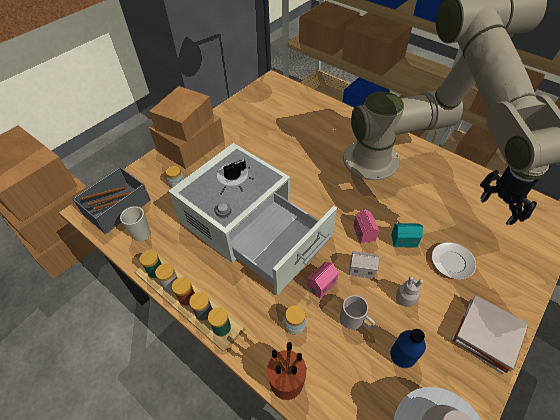

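View pics/t0.png

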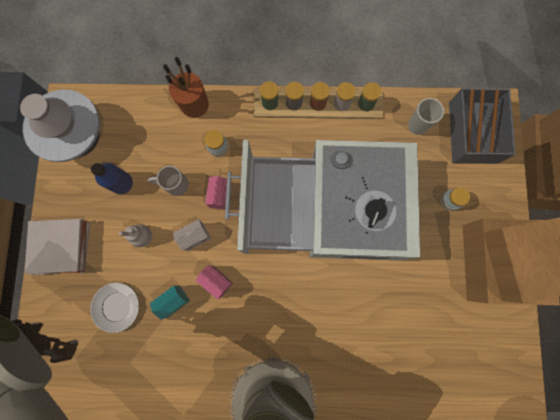

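The scene view shows the off-white house at about (364,264), with pink houses at (366,226) and (322,279) and a turquoise one at (407,235). In the top view the off-white one is at (190,235), pink at (213,282) and (217,192), turquoise at (169,302). Only the off-white gabled one fits the description. I'll confirm it in an enlarged crop that also shows the cabinet.

Run:
```python
import cv2,numpy as np
t=cv2.imread('pics/t0.png');s=cv2.imread('pics/s0.png')
a=cv2.resize(t[205:265,160:220],(400,400),interpolation=cv2.INTER_CUBIC)
a2=cv2.resize(s[240:290,335:395],(400,333),interpolation=cv2.INTER_CUBIC)
a2=cv2.copyMakeBorder(a2,0,67,0,0,cv2.BORDER_CONSTANT)
cv2.imwrite('pics/c1.png',np.hstack([a,a2]))
cv2.imwrite('pics/c2.png',cv2.resize(t[130:270,220:430],(800,533),interpolation=cv2.INTER_CUBIC))
```

```text
(no output)
```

View pics/c1.png

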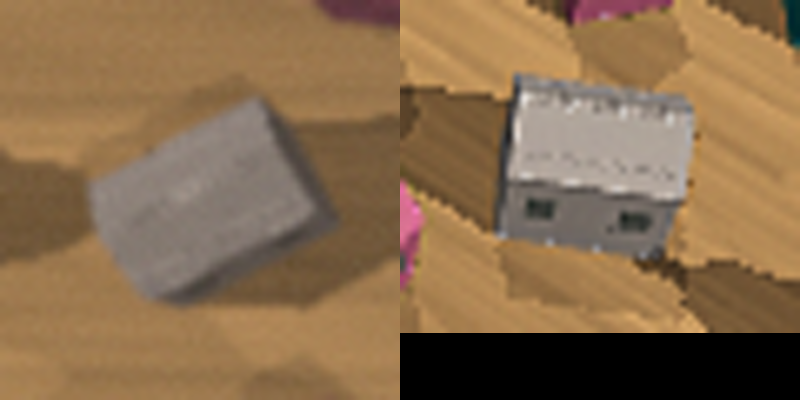

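View pics/c2.png

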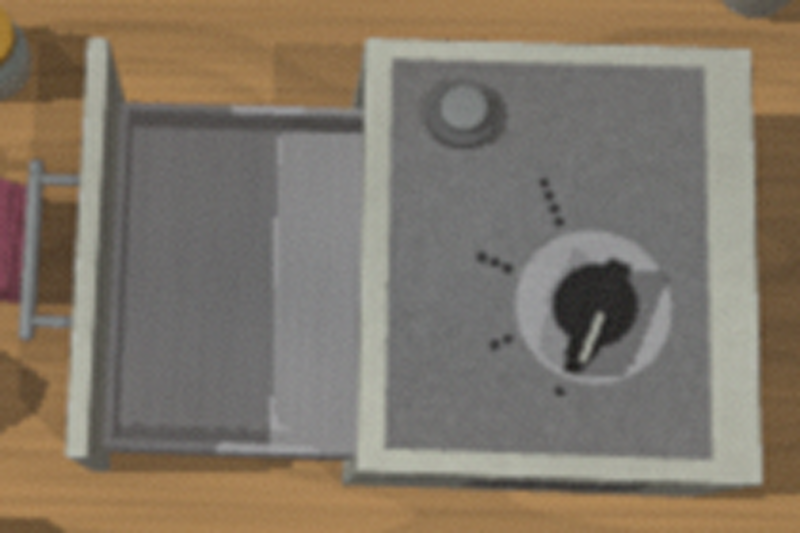

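Run:
```python
from h import *
T=grab('top');S=grab('scene')
def A(c): return (c[0]/6.667+160-.4,c[1]/6.667+205-.4)
def B(c): return (c[0]/6.667+335-60-.4,c[1]/6.667+240-.4)
def C(c): return (c[0]/3.81+220-.4,c[1]/3.81+130-.4)
P=lambda n,f,uv,z: print(n,np.round(ray(f,uv,z)[:2],4))
for n,c,z in[('farL eave',(92,185),.06),('farR',(262,98),.06),('nearL eave',(155,298),.06),('nearR eave',(305,200),.06),('nearL bot',(185,303),0),('R bot',(335,220),0)]:P('T '+n,T,A(c),z)
for n,c,z in[('eave L',(507,180),.06),('eave R',(685,200),.06),('bot L',(500,235),0),('bot R',(660,258),0),('ridgeL',(517,75),.086),('ridgeR',(692,103),.086)]:P('S '+n,S,B(c),z)
for n,c,z in[('cab FL',(368,38),.17),('BL',(750,48),.17),('BR',(762,484),.17),('FR',(345,470),.17),('panel l',(87,38),.163),('panel r',(68,455),.163),('panel in l',(107,38),.163),('panel in r',(88,455),.163),('axis',(592,305),.213),('nose',(574,365),.213),('button',(465,105),.18),('handle a',(37,162),.14),('handle b',(25,337),.14),('floor l',(132,122),.022),('floor r',(120,432),.022)]:P('T '+n,T,C(c),z)
P('S btn',S,(222.5,208.5),.18)
# fine segmentation of house in both views
for f,n,(x0,y0,x1,y1) in((T,'T',(165,210,215,260)),(S,'S',(340,245,390,288))):
    im=f['frame'][y0:y1,x0:x1];hsv=cv2.cvtColor(im,cv2.COLOR_RGB2HSV)
    m=((hsv[:,:,1]<50)&(hsv[:,:,2]>60)).astype(np.uint8)
    cs=max(cv2.findContours(m,0,1)[0],key=cv2.contourArea)
    print(n,cv2.contourArea(cs),(cv2.approxPolyDP(cs,1.5,True)[:,0]+[x0,y0]).tolist())
```

```text
T farL eave [0.4627 0.29  ]
T farR [0.5015 0.2195]
T nearL eave [0.4152 0.26  ]
T nearR eave [0.4581 0.1987]
T nearL bot [0.4175 0.2627]
T R bot [0.4559 0.1976]
S eave L [0.5057 0.224 ]
S eave R [0.4631 0.2936]
S bot L [0.4995 0.225 ]
S bot R [0.4618 0.2917]
S ridgeL [0.4704 0.2026]
S ridgeR [0.4326 0.2738]
T cab FL [ 0.7037 -0.105 ]
T BL [ 0.7004 -0.3677]
T BR [ 0.4013 -0.3643]
T FR [ 0.4049 -0.0915]
T panel l [0.7034 0.0909]
T panel r [0.4116 0.0927]
T panel in l [0.7036 0.0769]
T panel in r [0.4119 0.0793]
T axis [ 0.5105 -0.2459]
T nose [ 0.4715 -0.2337]
T button [ 0.6532 -0.1703]
T handle a [0.6196 0.1258]
T handle b [0.4943 0.1287]
T floor l [0.6866 0.0704]
T floor r [0.4403 0.0716]
S btn [ 0.6485 -0.168 ]
T 589.0 [[198, 220], [174, 233], [175, 240], [181, 248], [188, 249], [188, 247], [192, 247], [209, 238]]
S 599.5 [[352, 251], [349, 274], [373, 278], [377, 268], [378, 256], [376, 254]]
```

The crops confirm it: the off-white gabled house has windows, its far eave runs from (0.463,0.291) to (0.502,0.222), and its length of 79 mm is right. The selector nose points at the one dot and the drawer is out by about 0.175. Next I'll refine the cabinet lines and move above the house.

Run:
```python
from h import *
T=grab('top')
im=T['frame'].astype(int);hsv=cv2.cvtColor(T['frame'],cv2.COLOR_RGB2HSV)
m=((hsv[:,:,2]>150)&(hsv[:,:,1]<60)).astype(np.uint8)
m[:125]=0;m[270:]=0;m[:,:225]=0;m[:,425:]=0
for cs in cv2.findContours(m,cv2.RETR_CCOMP,cv2.CHAIN_APPROX_NONE)[0]:
    if cv2.contourArea(cs)<150: continue
    c=cs[:,0].astype(float);w=np.array([ray(T,p,.17)[:2] for p in c])
    r=cv2.minAreaRect(w.astype(np.float32));print('rect',np.round(r[0],4),np.round(r[1],4),round(r[2],2),len(c),c.min(0),c.max(0))
    print(np.round([ray(T,p[0],.17)[:2] for p in cv2.approxPolyDP(cs,3,True)],4).tolist())
# pregrasp
for yaw in(.497,.497-np.pi):
    q=down(yaw);print(yaw,kinematics.ik([.457,.242,.16],q))
q=min((down(a) for a in(.497,.497-np.pi)),key=lambda q:abs(kinematics.ik([.457,.242,.16],q)[5]))
env.reach([.457,.242,.16],q)
W=grab('wrist','w1.png');print(monitor.sense()['clock'])
n=np.array([.879,.477]);l=np.array([.477,-.879]);c=np.array([.457,.242])
for s in(-1,1):
    for t in(-1,1): print(s,t,np.round(proj(W,[*(c+s*.028*n+t*.04*l),.06])))
for t in(-1,1): print('ridge',t,np.round(proj(W,[*(c+t*.04*l),.086])))
```

```text
rect [ 0.5366 -0.2414] [0.0479 0.0974] 37.08 110 [356. 192.] [390. 221.]
[[0.5469, -0.2947], [0.5648, -0.267], [0.5589, -0.2311], [0.5349, -0.2103], [0.4986, -0.2099], [0.4884, -0.2173], [0.5536, -0.231], [0.5644, -0.244]]
rect [ 0.5524 -0.2332] [0.2651 0.2989] 89.07 430 [313. 140.] [419. 256.]
[[0.7025, -0.1045], [0.4075, -0.1012], [0.4029, -0.3628], [0.6981, -0.3665]]
rect [ 0.5528 -0.227 ] [0.2219 0.2766] 89.22 375 [320. 144.] [407. 251.]
[[0.6917, -0.123], [0.6867, -0.3374], [0.4147, -0.331], [0.4204, -0.1162]]
rect [0.5554 0.0849] [0.0133 0.2888] 89.26 225 [237. 140.] [247. 249.]
[[0.6998, 0.0779], [0.6968, 0.0884], [0.4111, 0.0929], [0.4139, 0.0804]]
0.497 [ 2.60159890e-01  3.63373207e-01  1.62323847e+00 -4.44089210e-16
  1.15498098e+00 -2.36840110e-01]
-2.6445926535897932 NoneTraceback (most recent call last):
  File "<stdin>", line 14, in <module>
  File "<stdin>", line 14, in <lambda>
TypeError: 'NoneType' object is not subscriptable
```

Run:
```python
from h import *
env.reach([.457,.242,.16],down(.497))
W=grab('wrist','w1.png');print(monitor.sense()['clock'])
n=np.array([.879,.477]);l=np.array([.477,-.879]);c=np.array([.457,.242])
for s in(-1,1):
    for t in(-1,1): print(s,t,np.round(proj(W,[*(c+s*.028*n+t*.04*l),.06])))
for t in(-1,1): print('ridge',t,np.round(proj(W,[*(c+t*.04*l),.086])))
for z in(.10,.22):print(kinematics.ik([.556,-.015,z],down(-.015)))
```

```text
1.6417
-1 -1 [250. 152.]
-1 1 [253. 254.]
1 -1 [327. 152.]
1 1 [324. 254.]
ridge -1 [289. 157.]
ridge 1 [288. 269.]
[-2.37622904e-01  5.14579532e-01  1.56614008e+00 -4.44089210e-16
  1.06087305e+00 -2.22622904e-01]
[-2.37622904e-01  3.90122334e-01  1.41948857e+00 -4.44089210e-16
  1.33198175e+00 -2.22622904e-01]
```

View pics/w1.png

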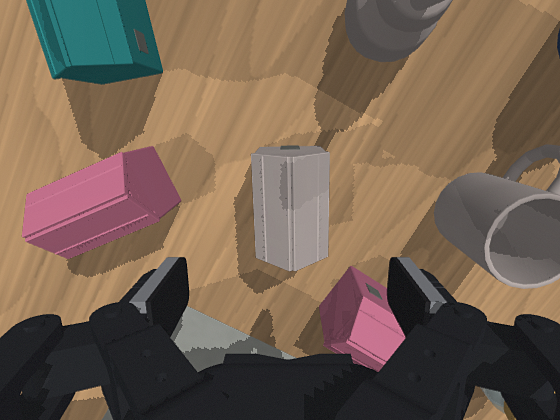

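The wrist view shows the off-white house in line with the tool, ridge from (289,157) to (291,270), about 2 mm to the right of prediction. The pink house's nearest corner is at (352,268), so I'll shift the grasp 6 mm away from it. Then I'll grasp and lift.

Run:
```python
from h import *
q=down(.497);x,y=.4557,.248
env.movel([x,y,.16],frame=q)
hit=env.movel([x,y,.022],velocity=.09,guard=8)
print('hit',hit,monitor.sense()['position'])
if not hit:
    env.close_gripper(40)
    s=monitor.sense();print(s['finger_gap'],s['gripper_force'],s['contact_force'])
    env.movel([x,y,.05],velocity=.06)
    env.movel([x,y,.235],velocity=.15)
    env.hold(.2)
    s=monitor.sense();print(s['finger_gap'],s['gripper_force'],s['contact_force'],s['position'])
    grab('top','t2.png');grab('scene','s2.png')
print(monitor.sense()['clock'])
```

```text
hit False [0.45594332 0.2480776  0.02241888]
0.6515145639444714 42.3263418674469 [-0.66437529 -0.70382587  5.33800402]
0.6545815221179914 42.76292368769646 [ 0.16929499  0.35582599 -2.05021658] [0.45558435 0.24795497 0.23454104]
6.2583
```

Run:
```python
from h import *
q=down(-.015);x,y=.556,-.009
env.movel([x,y,.235],velocity=.15,frame=q)
env.movel([x,y,.065],velocity=.1,guard=10); print(monitor.sense()['position'],monitor.sense()['contact_force'])
hit=env.movel([x,y,.040],velocity=.02,guard=3)
s=monitor.sense();print('touch',hit,s['position'],s['contact_force'],s['finger_gap'],s['clock'])
grab('top','t3.png')
```

```text
[ 0.55623788 -0.00903194  0.06543148] [ 0.82225852 -0.03383671 -2.44349522]
touch True [ 0.55596489 -0.00897106  0.04446372] [-0.89250409 -0.28413225  5.12441924] 0.6603945660738557 11.05
```

View pics/t3.png

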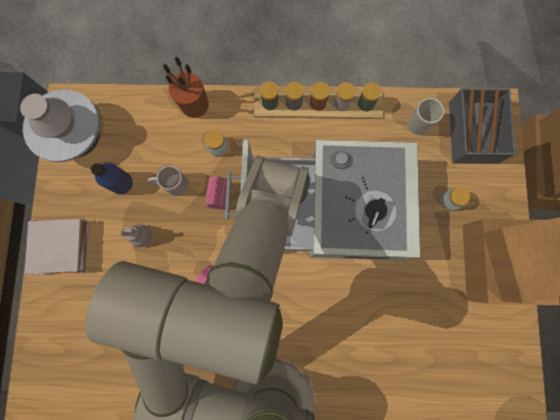

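Contact came at TCP z 0.0445, as predicted for the drawer floor, so I'll release, retreat and look.

Run:
```python
from h import *
x,y=.556,-.009
env.release(); env.hold(.2)
env.movel([x,y,.10],velocity=.06)
env.movel([x,y,.25],velocity=.18)
env.movel([x,.19,.25],velocity=.2)
s=monitor.sense();print(s['position'],s['contact_force'],s['clock'])
a=grab('top')['frame'][120:270,190:430];b=grab('scene')['frame'][150:300,170:400]
cv2.imwrite('pics/c4.png',np.hstack([cv2.resize(a,(400,250)),cv2.resize(b,(400,250))])[:,:,::-1])
```

```text
[0.55610065 0.18915868 0.24992114] [-0.16527228  0.41241014 -0.62522539] 14.925
```

View pics/c4.png

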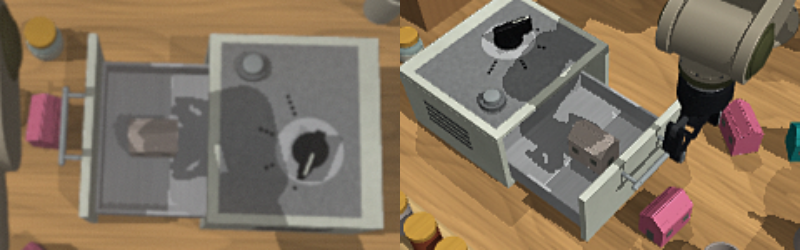

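The crop shows the house upright in the drawer, at (150,138) in the left view and (592,145) in the right. Now I'll push the drawer home.

Run:
```python
from h import *
x=.555
env.close_gripper(40)
env.movel([x,.185,.118],velocity=.12,guard=8)
h=env.movel([x,.05,.118],velocity=.05,guard=10);s=monitor.sense();print(h,s['position'],s['contact_force'])
h=env.movel([x,-.02,.118],velocity=.05,guard=10);s=monitor.sense();print(h,s['position'],s['contact_force'])
h=env.movel([x,-.06,.118],velocity=.03,guard=10);s=monitor.sense();print(h,s['position'],s['contact_force'],s['clock'])
grab('top','t5.png')
```

```text
False [0.55506813 0.05003694 0.11802704] [-0.17617378  1.05887296 -0.50589973]
False [ 0.55521908 -0.01999204  0.11813616] [ 0.00921524 -0.64707789 -0.0553915 ]
True [ 0.55485786 -0.0346304   0.11791577] [1.07639592 2.71958455 2.92730351] 22.125
```

Run:
```python
from h import *
x=.555
env.movel([x,.0,.118],velocity=.1)
env.movel([x,.0,.27],velocity=.2)
env.release()
env.movel([.5176,-.254,.30],velocity=.2,frame=down(1.185)) if False else env.reach([.5176,-.254,.30],down(1.185))
s=monitor.sense();print(s['position'],s['joints'],s['clock'])
W=grab('wrist')
S=grab('scene')
print('proj axis',proj(W,[.5176,-.254,.213]),'nose',proj(W,[.5176+.045*np.cos(2.756),-.254+.045*np.sin(2.756),.213]))
cv2.imwrite('pics/c6.png',np.hstack([cv2.resize(W['frame'],(400,300)),cv2.resize(S['frame'][130:290,160:373],(400,300))])[:,:,::-1])
```

```text
[ 0.51775641 -0.25355168  0.29997495] [-6.58570769e-01  3.94187762e-01  1.20751642e+00  1.34934515e-04
  1.53997058e+00 -1.84339529e+00] 25.8167
proj axis [288.44211418 210.05674723] nose [288.49455537 146.80785531]
```

View pics/c6.png

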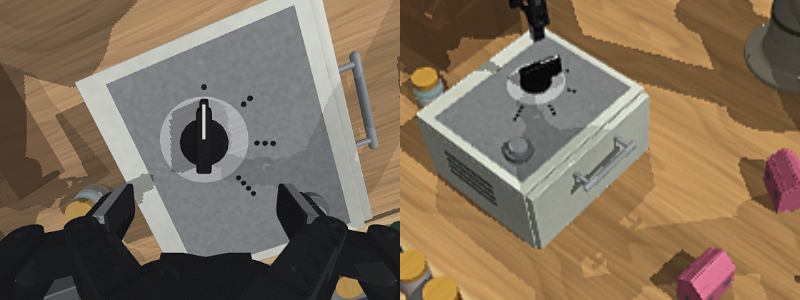

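Run:
```python
from h import *
W=grab('wrist');S=grab('scene')
print('handle',ray(S,(270.7,218),.135),ray(W,(358*1.4,100*1.4),.135))
print('panel face corner W',ray(W,(371*1.4,216*1.4),.163))
a=ray(W,(286,199),.181)[:2];b=(a+[.5176,-.254])/2;print('axis',a)
x,y=b;q=down(1.185)
h=env.movel([x,y,.19],velocity=.08,frame=q,guard=8);print(h,monitor.sense()['position'])
if not h:
    env.close_gripper(35);s=monitor.sense();print(s['finger_gap'],s['contact_force'],s['joints'])
    j=list(s['joints'])
    for i in range(4):
        j[5]+=.405; env.set_joints(j)
    s=monitor.sense();print(s['position'],s['contact_force'],s['ft_torque'],s['joints'][5],s['clock'])
    env.release()
    env.hold(.2);env.movel([x,y,.29],velocity=.15)
    env.close_gripper(30)
    env.reach([.60,-.0,.29],down(-.015))
    s=monitor.sense();print(s['clock'])
    T=grab('top');S=grab('scene')
    cv2.imwrite('pics/c7.png',np.hstack([cv2.resize(T['frame'][130:270,260:430],(400,330),interpolation=2),cv2.resize(S['frame'][130:290,160:354],(400,330),interpolation=2)])[:,:,::-1])
```

```text
handle [ 0.55862959 -0.05223396  0.135     ] [ 0.54994784 -0.05789921  0.135     ]
panel face corner W [ 0.69791145 -0.09051146  0.163     ]
axis [ 0.51690568 -0.25564398]
False [ 0.51741203 -0.25493244  0.19045186]
0.17353247632408994 [-2.16995035 -2.0075721   1.25701503] [-6.61051812e-01  4.58647689e-01  1.39759395e+00 -4.56504946e-04
  1.28505444e+00 -1.84583785e+00]
[ 0.51833431 -0.25473064  0.19023481] [ 8.19762503  2.45078754 -1.35354631] [ 0.44260896 -1.5879467   0.15442992] -0.23074818101524125 30.075
33.5833
```

View pics/c7.png

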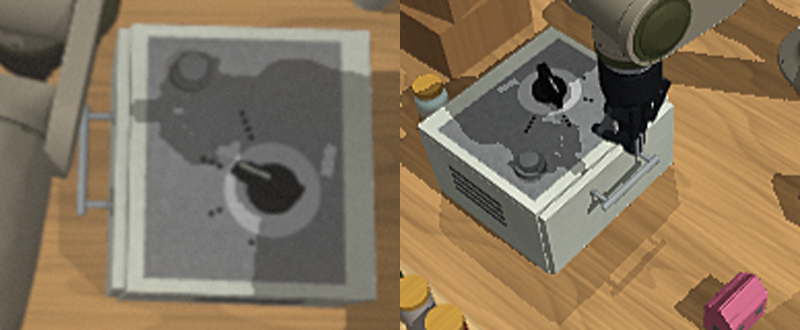

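The selector points at the three dots, at (205,160) in the left view. The drawer looks home; I'll check that by number and then press the button.

Run:
```python
from h import *
T=grab('top');S=grab('scene')
C=lambda u,v:(260+u/2.353-.3,130+v/2.357-.3)
for u,v,z in((120,28,.163),(110,292,.163),(130,28,.17),(122,292,.17),(370,30,.17),(376,298,.17)):print(np.round(ray(T,C(u,v),z),4))
print('btn',ray(T,C(193,68),.18),ray(S,(160+530/2.0619-400/2.0619,130+160/2.0625),.18))
x,y=.650,-.168
env.reach([x,y,.235],down(-.015))
h=env.movel([x,y,.195],velocity=.06,guard=4);print(h,monitor.sense()['position'])
h=env.movel([x,y,.165],velocity=.012,guard=10);s=monitor.sense();print(h,s['position'],s['contact_force'],s['clock'])
```

```text
[ 0.7005 -0.091   0.163 ]
[ 0.4036 -0.0826  0.163 ]
[ 0.6981 -0.1018  0.17  ]
[ 0.4034 -0.0951  0.17  ]
[ 0.6998 -0.369   0.17  ]
[ 0.4026 -0.3641  0.17  ]
btn [ 0.64942778 -0.17050906  0.18      ] [ 0.64482195 -0.16928835  0.18      ]
False [ 0.65015152 -0.1681241   0.19539595]
True [ 0.65007184 -0.16802132  0.1862266 ] [-1.20078954  0.43777197  5.15207083] 36.4667
```

Run:
```python
from h import *
x,y=.650,-.168
for i in range(5):
    z=monitor.sense()['position'][2]
    h=env.movel([x,y,z-.0025],velocity=.008,guard=14);env.hold(.15);s=monitor.sense();print(h,s['position'],s['contact_force'],s['clock'])
    if s['contact_force'][2]>14:break
```

```text
False [ 0.65017574 -0.16805834  0.18594758] [-5.65741347  2.73812464 14.04682964] 37.0083
```

It moved only 0.3 mm for 14 N, so the button is at its hard stop. I'll let it out, back off and check.

Run:
```python
from h import *
env.movel([.650,-.168,.21],velocity=.04)
env.movel([.650,-.168,.28],velocity=.15)
env.reach([.35,.25,.30],down(.5)); env.hold(.3)
print(monitor.sense()['clock'])
T=grab('top');S=grab('scene')
cv2.imwrite('pics/c8.png',np.hstack([cv2.resize(T['frame'],(400,300),interpolation=3),cv2.resize(S['frame'][130:290,160:373],(400,300),interpolation=2)])[:,:,::-1])
```

```text
40.6
```

View pics/c8.png

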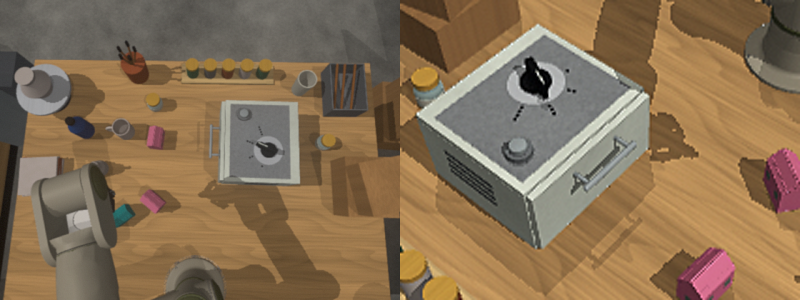

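The final view shows the drawer shut, the selector on three dots at (268,148), the button out at (517,147) and everything I can see undisturbed.

```bash
python3 -c "
from h import *
print(job.hand_in())"
```

```text
the job is handed in; nothing more can be done
None
```

The job is handed in at about 41 s of the 69 s limit: the house was set upright in the drawer, the drawer pushed home, the selector turned to three dots, and the start button pressed to its stop and let back out; after the drawer closed, I couldn't see the house to check it.

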